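# Start the standby generator with the blue key on the lab bench

## Task

Start the laboratory's standby generator from its switch box: turn the blue-headed key clockwise from off, past run, all the way to start, hold it there for about a second, then let go so that it springs back and stays at run. Leave the red-headed key, which belongs to the fume hood, as it is.

Things in the scene. Friction and masses are not known exactly. Their poses are not given: they have to be found in the camera images.
- key_head (a point): Middle of the blue key head, on its vertical axis, 107 mm above the bench. Upright plate 30 mm wide (x axis), 9 thick (y; pinch across it), 28 tall (z up). Its foot is 10 mm above a steel collar 32 mm wide, 8 high, on the flat lid of a box 130 x 110 mm, 75 high, fixed to the bench (place and yaw vary). x turns with the key, at off along the box's long side; clockwise from above lowers its yaw.
- key_run (a joint): First part of the blue key's turn, rad, clockwise from above: 0 = off (its x axis points at the white mark on the lid), 0.70 = run (green mark), where it has a stop. It stays where it is left (friction 0.05 N m). The key's whole angle from off is key_run + key_start.
- key_start (a joint): Second part of the blue key's turn, rad, clockwise: 0 = sprung back, 0.60 = start (yellow mark, stop). It moves only after key_run has reached run. Its spring asks 0.08 N m at 0 and 0.14 N m at 0.60 and turns the head back to run when let go, or follows the hand back. Off to start is 1.30 rad in all, one grasp.
- red_key (a joint): Turn of the red-headed key, rad: 0 = off, 0.70 = run, clockwise from above; it is to stay at off. It stands in a second box, alike but for the red head and lamp, 200 mm or more to the left or right of the blue key (which side varies).
Things that resemble listed ones, but are neither listed nor needed, are in the scene too. Leave any brown or turquoise look-alike of the part that bears key_head alone.

How it is judged (in metres and radians):
On the way:
1. the blue key is turned past run to start and held there for 0.3 s (value of joint key_run above 0.6 rad and value of joint key_start above 0.42 rad), for 0.3 s.
At the end, for the whole second after the job is handed in: After having been held at start (key_start within 0.18 rad of its stop), the blue key has sprung back (key_start below 0.10 rad) and stands at run (key_run above 0.52 rad, that is within 10 degrees of run), and the red key is still at off (within 0.17 rad) (value of joint key_run above 0.52 rad and value of joint key_start below 0.1 rad and value of joint red_key below 0.17 rad); the robot touches nothing.
It fails at once if the red-headed key is turned away from off (value of joint red_key above 0.17 rad).
It also fails if it takes over 38 s, if anything falls off the work surface, if the arm or the gripper's body presses on something with over 40 N, if the wrist force passes 120 N, or if a joint passes its speed limit or range.

## Robot

A 7-joint arm with a two-finger parallel gripper is mounted at the origin on the work surface. World frame = base frame: x ahead of the robot, y to its left, z up, the work surface at z = 0. Lengths are in mm, angles in rad, forces in N, time in s.
With the tool pointing down it reaches from about 400 to 875 mm from the base axis. Payload 6.5 kg.
Tool frame: the origin (TCP) lies at the very end of the fingers, on their centre line; the grasp point (between the pads) lies 19 mm behind it; x points along the fingers, y is the direction in which the jaws open and shut, and the axes are right-handed (so a half turn about x gives the same grasp; the last joint's range is limited). The gripper opens to 85 mm and grips with 20 to 120 N. Pads are 22 mm wide; open, the fingers measure 114 mm over their backs; the gripper's body (76 mm by 85 mm) begins 54 mm behind the grasp point. The pads swing forward as they close: fully open they stand 13 mm farther back than shut.
Start: joints at [-1.193, 0.536, -0.004, 1.538, 0.003, 1.067, -0.071], TCP at [279.088, 587.027, 231.29] pointing down, gripper open.
Joint ranges: [-2.7, 2.7], [-0.37, 2.16], [-1.27, 1.26], [0.24, 2.4], [-1.31, 4.45], [0.19, 1.91], [-2.76, 2.76]. Speed limits (rad/s): [2.39, 2.39, 3.14, 3.14, 3.14, 3.14, 3.14].

## Interface

Orientations are given as a 3x3 rotation matrix whose columns are the frame's x, y, z axes.
In Python, from cell import status, eyes, workorder gives the robot as it stands.
- The arm moves only by the tool jog_arm, never from a script. Its argument "motion" is a list of rows, each a list of 3 entries, a list of its own where there are three numbers: the shift along the tool's x, y, z in cm, then the turn, a rotation vector about the tool's x, y, z in rad, then the finger opening in cm, from 0 to 8.54. A call has 1 to 10 rows; each row shifts and turns the commanded pose from where the row before left it, along the tool's axes as they then stand; what a row does not reach is not made up. A row lasts 1/12 s, in which the tool goes at most 41.7 mm and 7.16 degrees, less where a joint would pass 70% of its speed; a pose out of reach is approached as far as the arm can. A call is refused whole if a number of a shift passes 4.17 or a number of a turn 0.125, either way. A call with a gripper value outside its range is refused whole. The fingers move at their own pace and stop on an object; the grip force is fixed at half the most. Time passes only in rows, so rows that do not move let the fingers close. It gives the time, the measured TCP pose, the force and the opening at its end, in the units of the state.
- status.get_obs(): the state, without advancing time (a new reading comes with each control period).
- eyes.get_image(name): name is "scene" or "top"; returns (picture, depth): 480x640x3 uint8, blue, green, red; 480x640 float32, mm along the optical axis (not along the pixel's ray), 0 where there is no reading.
- eyes.camera_model(name): a dict with "fx", "fy", "cx", "cy" (pixels), "pose" (4x4, takes a point from camera to world coordinates). Camera axes: x right, y up, looking along -z (the intrinsics and any distortion apply to the point x, -y, -z); pixel columns grow to the right and rows downward; lengths in mm; the calibration is good to about 2 mm. A picture is of the moment at which its call begins. camera_model takes no time and is no camera call.
- workorder.finish_job(): hands the job in, once; it reports no verdict.
The state is a dict: "time": time; "q": joint angles; "joint_vel": joint speeds; "tau": joint torques, N m; "ee_pos": TCP position; "orientation": TCP orientation; "force": force on the tool from outside, world axes, zero at the start; "torque": the same for the moment, N m; "width": finger opening in mm.
Only numpy, scipy, OpenCV 4.12 (cv2) and the standard library are available. Lean on these libraries where they do the work, as an engineer would, in place of code of your own. Each camera call takes 0.05 s, during which the arm holds its last target.

## Working session

There is one attempt and no reset: what is moved stays moved. The work goes in short steps, Python scripts to look and compute and a tool call to move; the robot and the scene stay as the last step left them, time stands still between calls to the robot, and variables do not carry over. Pictures are saved under pics/ and viewed, and the job is handed in when it is done.

Besides the shell and the picture viewer there is one more tool, called after "Call:" by a JSON object that holds its "name" and its "arguments", one argument or row to a line. jog_arm: Moves the arm, as the interface text tells. Its arguments: {"type":"object","properties":{"motion":{"type":"array","items":{"type":"array"}}},"required":["motion"]}

```bash
mkdir -p pics; cat > h.py <<'E'
import numpy as np,cv2
from cell import status,eyes,workorder
def snap(n):
    im,d=eyes.get_image(n); np.save(f'pics/{n}_d.npy',d); np.save(f'pics/{n}_i.npy',im); cv2.imwrite(f'pics/{n}_{int(status.get_obs()["time"]*1000)}.png',im)
    return im,d
def px(n,u,v,d=None,z=None):
    c=eyes.camera_model(n);P=np.array(c['pose'])
    r=np.array([(u-c['cx'])/c['fx'],-(v-c['cy'])/c['fy'],-1.])
    r=P[:3,:3]@r;o=P[:3,3]
    s=d if d is not None else (z-o[2])/r[2]
    return o+s*r
E
python3 - <<'E'
from h import *
s=status.get_obs()
for k in s: print(k,np.round(s[k],3).tolist())
for n in('scene','top'):
    snap(n);c=eyes.camera_model(n);print(n,{k:(np.round(v,3).tolist()) for k,v in c.items()})
E
ls pics
```

```text
time 0.0
q [-1.193, 0.537, -0.004, 1.539, 0.003, 1.067, -0.071]
joint_vel [0.001, -0.001, -0.001, 0.0, 0.0, 0.001, 0.001]
tau [0.001, -58.341, 1.049, -25.911, 0.012, 0.01, -0.0]
ee_pos [278.86, 586.444, 230.406]
orientation [[-0.001, 0.429, 0.903], [-0.002, 0.903, -0.429], [-1.0, -0.002, 0.0]]
force [0.373, 0.181, -0.431]
torque [0.028, -0.041, 0.032]
width 85.357
scene {'fx': 505.911, 'fy': 505.911, 'cx': 322.605, 'cy': 246.758, 'pose': [[0.562, -0.571, 0.598, 1101.905], [0.827, 0.395, -0.401, -302.914], [-0.007, 0.72, 0.694, 810.147], [0.0, 0.0, 0.0, 1.0]]}
top {'fx': 508.186, 'fy': 508.186, 'cx': 313.869, 'cy': 239.628, 'pose': [[0.002, 0.998, -0.061, 434.602], [-1.0, 0.003, 0.02, 109.978], [0.02, 0.061, 0.998, 980.986], [0.0, 0.0, 0.0, 1.0]]}
scene_50.png
scene_d.npy
scene_i.npy
top_100.png
top_d.npy
top_i.npy
```

View pics/scene_50.png

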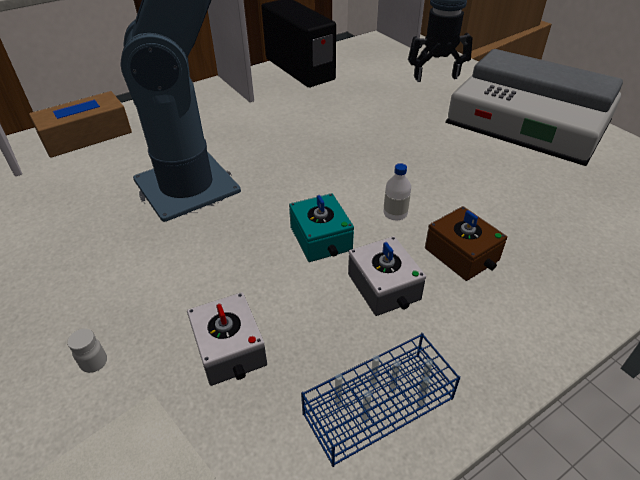

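View pics/top_100.png

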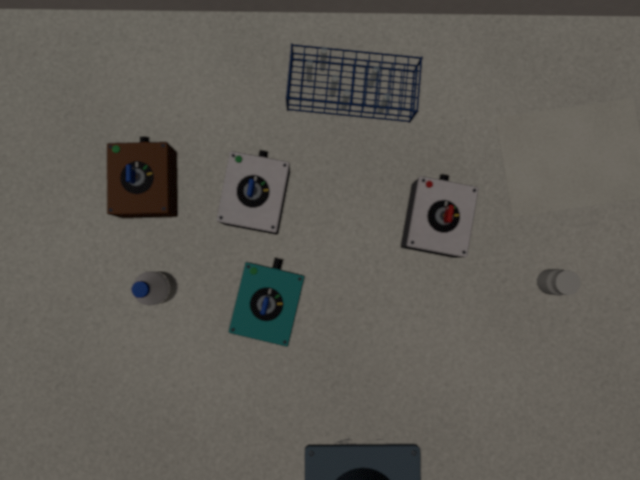

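The scene view shows these candidates: white box with blue key at scene (387,252) / top (253,190), turquoise look-alike at (320,205), brown look-alike at (470,220), and red key at (222,314). I choose the blue key on the white box and check it in a close crop.

```bash
python3 - <<'E'
from h import *
a=np.load('pics/scene_i.npy');b=np.load('pics/top_i.npy')
A=cv2.resize(a[225:320,340:435],(570,570),interpolation=cv2.INTER_CUBIC)
B=cv2.convertScaleAbs(cv2.resize(b[140:240,205:305],(600,600),interpolation=cv2.INTER_CUBIC),alpha=1.6)
cv2.imwrite('pics/cropA.png',A);cv2.imwrite('pics/cropB.png',B)
d=np.load('pics/top_d.npy')
# lid plane corners
for n,img in(('top',b),('scene',a)):
    dd=np.load(f'pics/{n}_d.npy')
    x0,x1,y0,y1=(205,305,140,240) if n=='top' else (340,435,225,320)
    pts=[]
    for v in range(y0,y1):
        for u in range(x0,x1):
            if dd[v,u]>0:
                p=px(n,u,v,dd[v,u]); pts.append([u,v,*p,*img[v,u]])
    p=np.array(pts); 
    lid=p[(p[:,4]>68)&(p[:,4]<82)]
    r=cv2.minAreaRect(lid[:,2:4].astype(np.float32)); print(n,'lid',r,np.median(lid[:,4]))
    hi=p[(p[:,4]>95)]
    bl=p[(p[:,5]>p[:,7]*1.7)&(p[:,5]>50)&(p[:,4]>88)]
    for q in(hi,bl): print(len(q),q[:,2:5].min(0),q[:,2:5].max(0),q[:,2:5].mean(0)) if len(q) else 0
    if len(bl)>5: print('rect',cv2.minAreaRect(bl[:,2:4].astype(np.float32)))
E
```

```text
Traceback (most recent call last):
  File "h.py", line 7, in px
    c=eyes.camera_model(n);P=np.array(c['pose'])
ValueError: time passes only in moves, steps and waits
```

View pics/cropA.png

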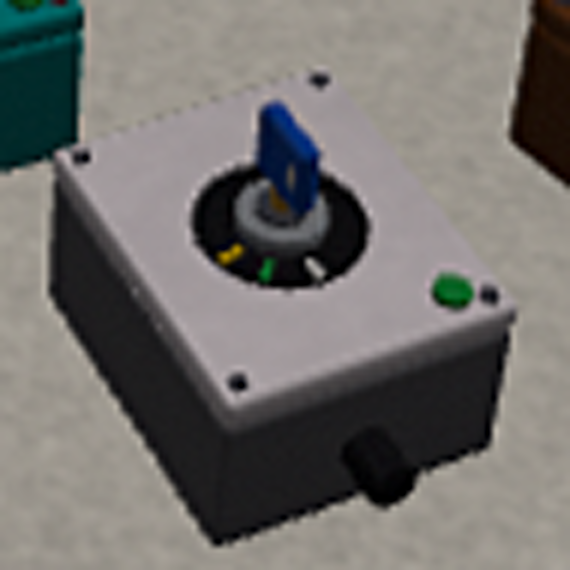

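View pics/cropB.png

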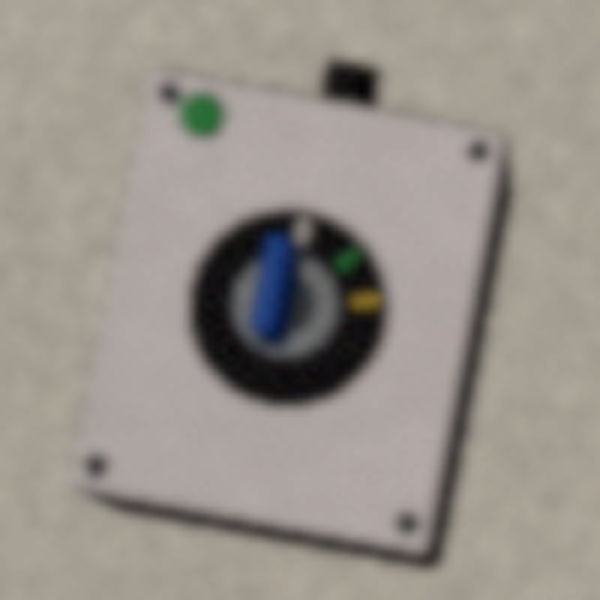

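The crops show a white lid and a blue key pointing at the white mark, with green and yellow marks clockwise of it. This is the right one. The camera-model call failed because I called it too often, so I'll cache it.

```bash
sed -i 's/^def px/C={}\ndef cam(n):\n    if n not in C: C[n]=eyes.camera_model(n)\n    return C[n]\ndef px/; s/c=eyes.camera_model(n);P/c=cam(n);P/' h.py; cat > m.py <<'E'
from h import *
def meas():
  for n in('top','scene'):
    img=np.load(f'pics/{n}_i.npy').astype(float);dd=np.load(f'pics/{n}_d.npy')
    x0,x1,y0,y1=(205,305,140,240) if n=='top' else (345,430,232,312)
    p=np.array([[u,v,*px(n,u,v,dd[v,u]),*img[v,u]] for v in range(y0,y1) for u in range(x0,x1) if dd[v,u]>0])
    lid=p[(p[:,4]>68)&(p[:,4]<82)&(p[:,5:].min(1)>75)]
    print(n,len(lid),'lid',cv2.minAreaRect(lid[:,2:4].astype(np.float32)),np.median(lid[:,4]))
    bl=p[(p[:,5]>p[:,7]*1.7)&(p[:,4]>90)]
    hi=bl[bl[:,4]>112]
    for q in(bl,hi):
        if len(q)>5: print(len(q),q[:,:2].mean(0),q[:,2:5].min(0).round(1),q[:,2:5].max(0).round(1),cv2.minAreaRect(q[:,2:4].astype(np.float32)))
if __name__=='__main__':
  meas()
  for u,v in((169,93),(479,150),(95,465),(407,523)):
    print('screw',px('top',205+(u+.5)/6-.5,140+(v+.5)/6-.5,z=75).round(1))
  for u,v in((320,80),(81,157),(238,383),(489,295)):
    print('screwS',px('scene',340+(u+.5)/6-.5,225+(v+.5)/6-.5,z=75).round(1))
  for u,v in((288,306),(305,229),(348,260),(365,300)): print('disc,w,g,y top',px('top',205+(u+.5)/6-.5,140+(v+.5)/6-.5,z=75).round(1))
  for u,v in((274,238),(268,338)): print('head ends top z121',px('top',205+(u+.5)/6-.5,140+(v+.5)/6-.5,z=121).round(1))
  for u,v in((272,108),(311,158)): print('head ends scene z121',px('scene',340+(u+.5)/6-.5,225+(v+.5)/6-.5,z=121).round(1))
E
python3 m.py
```

```text
top 3352 lid ((577.7880859375, 202.77586364746094), (109.68240356445312, 129.78897094726562), 79.64313507080078) 75.4010912876737
101 [250.34653465 187.53465347] [562.6 196.5  96.5] [591.1 206.7 124.6] ((576.8253784179688, 201.80667114257812), (8.465518951416016, 28.688859939575195), 83.04814147949219)
90 [250.08888889 187.04444444] [562.6 196.5 112.7] [591.1 206.7 124.6] ((576.8253784179688, 201.80667114257812), (8.465518951416016, 28.688859939575195), 83.04814147949219)
scene 1936 lid ((578.2919921875, 202.6181640625), (111.18780517578125, 132.1170654296875), 79.39327239990234) 74.28058033041498
123 [387.6097561  250.87804878] [566.4 195.3  93.1] [595.3 205.6 122.2] ((580.858154296875, 200.48764038085938), (9.232765197753906, 29.039857864379883), 81.67694854736328)
61 [387.95081967 247.72131148] [566.9 195.3 112.7] [595.3 205.6 122.2] ((580.9486083984375, 200.47439575195312), (9.232765197753906, 28.856948852539062), 81.67694854736328)
screw [642.2 237.9  75. ]
screw [625.5 145.   75. ]
screw [530.1 258.6  75. ]
screw [513.1 165.8  75. ]
screwS [531.2 259.6  75. ]
screwS [514.3 166.6  75. ]
screwS [626.2 146.   75. ]
screwS [643.  238.3  75. ]
disc,w,g,y top [578.  201.7  75. ]
disc,w,g,y top [601.3 196.9  75. ]
disc,w,g,y top [592. 184.  75.]
disc,w,g,y top [580.  178.8  75. ]
head ends top z121 [590.2 201.2 121. ]
head ends top z121 [561.6 202.7 121. ]
head ends scene z121 [568.4 202.7 121. ]
head ends scene z121 [593.8 198.2 121. ]
```

```bash
python3 - <<'E'
from h import *
d=np.load('pics/top_d.npy')
p=np.array([px('top',u,v,d[v,u]) for v in range(255,315) for u in range(120,185) if d[v,u]>0])
h=p[p[:,2]>30];print('bottle',h.min(0),h.max(0), np.median(h[h[:,2]>h[:,2].max()-10],0))
s=status.get_obs()
R=np.array(s['orientation']);t=np.array([578.2,202.0,150]);print('shift cm',R.T@(t-s['ee_pos'])/10, s['time'])
y=np.array([np.cos(-.182+np.pi/2),np.sin(-.182+np.pi/2)]);print('turn',np.arctan2(R[1,1],R[0,1])-np.arctan2(y[1],y[0]))
E
```

```text
bottle [375.35655896 349.22203899  30.38699026] [433.83306607 406.02961757 145.46529716] [404.44206192 379.04520043 140.26237826]
shift cm [  8.09063446 -21.8635168   43.53925779] 0.1
turn -0.2617367374725328
```

Call:
{"name": "jog_arm", "arguments": {
  "motion": [
    [[0,-1.0,2.0],[0,0,0],6],
    [[0,-1.35,2.7],[0,0,0],6],
    [[0,-1.35,2.7],[0,0,0],6],
    [[0,-1.35,2.7],[0,0,0],6],
    [[0,-1.35,2.7],[0,0,0],6],
    [[0,-1.35,2.7],[0,0,0],6],
    [[0,-1.35,2.7],[0,0,0],6],
    [[0,-1.35,2.7],[0,0,0],6],
    [[0,-1.35,2.7],[0,0,0],6],
    [[0,-1.35,2.7],[0,0,0],6]
  ]
}}

```text
time: 0.93
ee_pos: [460.6, 353.9, 231.0]
orientation: [[-0.001, 0.429, 0.903], [-0.0, 0.903, -0.429], [-1.0, -0.001, -0.0]]
force: [-0.2, -0.1, 0.7]
width: 60.1
```

Call:
{"name": "jog_arm", "arguments": {
  "motion": [
    [[0,-1.35,2.7],[0,0,0],6],
    [[0,-1.35,2.7],[0,0,0],6],
    [[0,-1.35,2.7],[0,0,0],6],
    [[0,-1.35,2.7],[0,0,0],6],
    [[0,-1.35,2.7],[0,0,0],6],
    [[0,-1.0,2.0],[0,0,0],6],
    [[0,0,0],[-0.1,0,0],6],
    [[0,0,0],[-0.1,0,0],6],
    [[0,0,0],[-0.062,0,0],6],
    [[0,0,0],[0,0,0],6]
  ]
}}

```text
time: 1.77
ee_pos: [566.6, 218.5, 230.8]
orientation: [[-0.001, 0.179, 0.984], [-0.0, 0.984, -0.179], [-1.0, -0.0, -0.001]]
force: [-0.1, 0.4, 0.5]
width: 60.0
```

```bash
cat > g.py <<'E'
from h import *
def go(z,yaw=-.182,xy=(578.2,202.0)):
    s=status.get_obs();R=np.array(s['orientation']);t=np.array([*xy,z])
    print('t',s['time'],'pos',np.round(s['ee_pos'],1),'w',s['width'],'F',np.round(s['force'],1),'T',np.round(s['torque'],2),'q',np.round(s['q'],2))
    print('R',R.round(3).tolist());print('shift cm',(R.T@(t-s['ee_pos'])/10).round(2),'turn',round(np.arctan2(R[1,1],R[0,1])-(yaw+np.pi/2),3))
E
python3 -c "
from g import *
go(150)"
```

```text
t 1.7667 pos [566.6 218.5 230.8] w 59.99626690188485 F [-0.1  0.4  0.5] T [ 0.01  0.02 -0.  ] q [-0.48  0.46  0.05  1.66 -0.03  1.02  0.97]
R [[-0.001, 0.179, 0.984], [-0.0, 0.984, -0.179], [-1.0, -0.0, -0.001]]
shift cm [ 8.08 -1.41  1.44] turn 0.002
```

Call:
{"name": "jog_arm", "arguments": {
  "motion": [
    [[0,-1.41,1.44],[0,0,0],6],
    [[2.0,0,0],[0,0,0],6],
    [[2.0,0,0],[0,0,0],6],
    [[2.0,0,0],[0,0,0],6],
    [[1.5,0,0],[0,0,0],6],
    [[0.5,0,0],[0,0,0],6],
    [[0,0,0],[0,0,0],6],
    [[0,0,0],[0,0,0],6]
  ]
}}

```text
time: 2.43
ee_pos: [578.7, 202.5, 151.8]
orientation: [[0.0, 0.182, 0.983], [0.0, 0.983, -0.182], [-1.0, 0.0, 0.0]]
force: [0.4, 0.2, 0.5]
width: 60.2
```

```bash
python3 - <<'E'
from g import *
go(91)
for n in('scene','top'):
    im,d=snap(n)
    c=im[180:320,320:460] if n=='scene' else im[120:260,185:325]
    cv2.imwrite(f'pics/pre_{n}.png',cv2.resize(c,(560,560),interpolation=cv2.INTER_CUBIC))
E
```

```text
t 2.4333 pos [578.7 202.5 151.8] w 60.23468129671505 F [0.4 0.2 0.5] T [ 0.03 -0.08  0.01] q [-0.45  0.57  0.05  1.71 -0.03  0.87  1.01]
R [[0.0, 0.182, 0.983], [0.0, 0.983, -0.182], [-1.0, 0.0, 0.0]]
shift cm [ 6.08 -0.06 -0.04] turn -0.001
```

View pics/pre_scene.png

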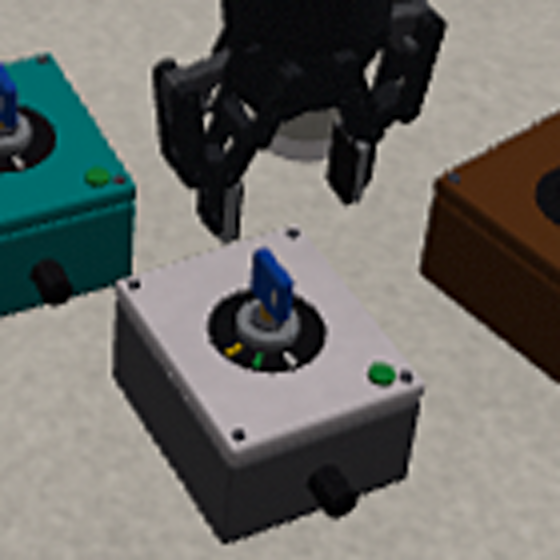

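The gripper straddles the key: the finger tips sit at crop (225,230) and (350,195), on either side of the head at (270,290). Next I descend to TCP z 92 and close.

Call:
{"name": "jog_arm", "arguments": {
  "motion": [
    [[1.5,-0.05,0],[0,0,0],5],
    [[1.5,0,0],[0,0,0],4],
    [[1.5,0,0],[0,0,0],4],
    [[1.0,0,0],[0,0,0],4],
    [[0.5,0,0],[0,0,0],4],
    [[0,0,0],[0,0,0],4],
    [[0,0,0],[0,0,0],3],
    [[0,0,0],[0,0,0],2],
    [[0,0,0],[0,0,0],1.5]
  ]
}}

```text
time: 3.28
ee_pos: [579.1, 202.1, 92.3]
orientation: [[0.002, 0.181, 0.984], [0.001, 0.984, -0.181], [-1.0, 0.001, 0.001]]
force: [0.1, -0.5, 0.2]
width: 15.1
```

```bash
python3 -c "
from g import *
go(91)"
```

```text
t 3.2833 pos [579.1 202.1  92.3] w 15.128664379678064 F [ 0.1 -0.5  0.2] T [-0.09  0.01  0.02] q [-0.44  0.65  0.04  1.74 -0.04  0.76  1.01]
R [[0.002, 0.181, 0.984], [0.001, 0.984, -0.181], [-1.0, 0.001, 0.001]]
shift cm [ 0.13 -0.03 -0.08] turn 0.0
```

Call:
{"name": "jog_arm", "arguments": {
  "motion": [
    [[0,0,-0.06],[0,0,0],1.2],
    [[0,0,0],[0,0,0],0.8],
    [[0,0,0],[0,0,0],0.4],
    [[0,0,0],[0,0,0],0],
    [[0,0,0],[0,0,0],0],
    [[0,0,0],[0,0,0],0],
    [[0,0,0],[0,0,0],0]
  ]
}}

```text
time: 3.87
ee_pos: [578.2, 202.2, 92.0]
orientation: [[0.001, 0.181, 0.984], [0.0, 0.984, -0.181], [-1.0, 0.001, 0.001]]
force: [-1.3, 0.3, 5.8]
width: 8.0
```

```bash
python3 -c "
from g import *
go(91)"
```

```text
t 3.8667 pos [578.2 202.2  92. ] w 7.979925637305773 F [-1.3  0.3  5.8] T [-0.05  0.34  0.02] q [-0.44  0.65  0.04  1.74 -0.04  0.76  1.01]
R [[0.001, 0.181, 0.984], [0.0, 0.984, -0.181], [-1.0, 0.001, 0.001]]
shift cm [ 0.1  -0.02  0.  ] turn 0.0
```

Gripped at a width of 8 mm with small forces. Now the turn towards run.

Call:
{"name": "jog_arm", "arguments": {
  "motion": [
    [[0,0,0],[0.05,0,0],0],
    [[0,0,0],[0.07,0,0],0],
    [[0,0,0],[0.07,0,0],0],
    [[0,0,0],[0.07,0,0],0],
    [[0,0,0],[0.07,0,0],0],
    [[0,0,0],[0.07,0,0],0],
    [[0,0,0],[0.05,0,0],0],
    [[0,0,0],[0,0,0],0]
  ]
}}

```text
time: 4.53
ee_pos: [578.0, 201.8, 92.0]
orientation: [[0.0, 0.593, 0.805], [-0.0, 0.805, -0.593], [-1.0, -0.0, 0.0]]
force: [-2.0, -1.5, 7.3]
width: 8.0
```

```bash
python3 -c "
from g import *
go(92,-.182-.45)"
```

```text
t 4.5333 pos [578.  201.8  92. ] w 7.961794579604935 F [-2.  -1.5  7.3] T [-0.26  0.44 -0.06] q [-0.52  0.65  0.16  1.74 -0.14  0.76  0.64]
R [[0.0, 0.593, 0.805], [-0.0, 0.805, -0.593], [-1.0, -0.0, 0.0]]
shift cm [-0.    0.03  0.01] turn -0.003
```

Torque and force are small. I continue by 0.86 to a total of 1.31.

Call:
{"name": "jog_arm", "arguments": {
  "motion": [
    [[0,0,0],[0.06,0,0],0],
    [[0,0,0],[0.07,0,0],0],
    [[0,0,0],[0.07,0,0],0],
    [[0,0,0],[0.07,0,0],0],
    [[0,0,0],[0.07,0,0],0],
    [[0,0,0],[0.07,0,0],0],
    [[0,0,0],[0.07,0,0],0],
    [[0,0,0],[0.07,0,0],0]
  ]
}}

```text
time: 5.2
ee_pos: [577.5, 201.4, 92.0]
orientation: [[-0.001, 0.927, 0.376], [-0.0, 0.376, -0.927], [-1.0, -0.001, 0.0]]
force: [-3.1, -1.8, 8.9]
width: 7.8
```

Call:
{"name": "jog_arm", "arguments": {
  "motion": [
    [[0,0,0],[0.07,0,0],0],
    [[0,0,0],[0.07,0,0],0],
    [[0,0,0],[0.06,0,0],0],
    [[0,0,0],[0.06,0,0],0],
    [[0,0,0],[0.04,0,0],0],
    [[0,0,0],[0.01,0,0],0],
    [[0,0,0],[0,0,0],0],
    [[0,0,0],[0,0,0],0]
  ]
}}

```text
time: 5.87
ee_pos: [577.2, 201.3, 91.9]
orientation: [[-0.001, 0.997, 0.08], [-0.001, 0.08, -0.997], [-1.0, -0.001, 0.001]]
force: [-3.9, -2.6, 9.5]
width: 7.7
```

```bash
python3 - <<'E'
from g import *
go(92,-.182-1.3)
im,d=snap('scene')
cv2.imwrite(f'pics/turned.png',cv2.resize(im[200:320,330:450],(600,600),interpolation=cv2.INTER_CUBIC))
E
```

```text
t 5.8667 pos [577.2 201.3  91.9] w 7.728546919868012 F [-3.9 -2.6  9.5] T [-0.49  0.89  0.32] q [-0.68  0.68  0.38  1.76 -0.34  0.78 -0.05]
R [[-0.001, 0.997, 0.08], [-0.001, 0.08, -0.997], [-1.0, -0.001, 0.001]]
shift cm [-0.01  0.1  -0.06] turn -0.009
```

View pics/turned.png

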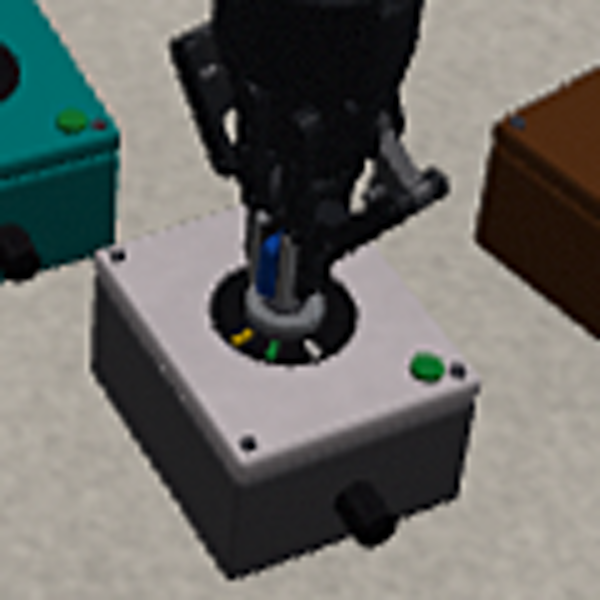

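The head appears edge-on between the pads at (268,268), facing the yellow mark at (242,338). I nudge a little further and hold.

Call:
{"name": "jog_arm", "arguments": {
  "motion": [
    [[0,0,0],[0.03,0,0],0],
    [[0,0,0],[0,0,0],0],
    [[0,0,0],[0,0,0],0],
    [[0,0,0],[0,0,0],0],
    [[0,0,0],[0,0,0],0],
    [[0,0,0],[0,0,0],0],
    [[0,0,0],[0,0,0],0],
    [[0,0,0],[0,0,0],0],
    [[0,0,0],[0,0,0],0],
    [[0,0,0],[0,0,0],0]
  ]
}}

```text
time: 6.75
ee_pos: [577.3, 201.4, 92.0]
orientation: [[-0.001, 0.999, 0.052], [-0.001, 0.052, -0.999], [-1.0, -0.001, 0.001]]
force: [-5.0, -2.3, 10.3]
width: 7.8
```

```bash
python3 -c "
from g import *
go(92,-.182-1.3)"
```

```text
t 6.75 pos [577.3 201.4  92. ] w 7.782724130344213 F [-5.  -2.3 10.3] T [-0.53  0.89  0.9 ] q [-0.68  0.68  0.39  1.76 -0.34  0.78 -0.08]
R [[-0.001, 0.999, 0.052], [-0.001, 0.052, -0.999], [-1.0, -0.001, 0.001]]
shift cm [-0.    0.1  -0.06] turn -0.037
```

The moment rose from 0.3 to 0.9 N m, so the key is on its end stop, and it was held for about a second. I follow the spring back to just short of run.

Call:
{"name": "jog_arm", "arguments": {
  "motion": [
    [[0,0,0],[-0.05,0,0],0],
    [[0,0,0],[-0.07,0,0],0],
    [[0,0,0],[-0.07,0,0],0],
    [[0,0,0],[-0.07,0,0],0],
    [[0,0,0],[-0.07,0,0],0],
    [[0,0,0],[-0.07,0,0],0],
    [[0,0,0],[-0.07,0,0],0],
    [[0,0,0],[-0.06,0,0],0],
    [[0,0,0],[0,0,0],0],
    [[0,0,0],[0,0,0],0]
  ]
}}

```text
time: 7.58
ee_pos: [577.7, 201.5, 92.0]
orientation: [[-0.0, 0.837, 0.547], [-0.0, 0.547, -0.837], [-1.0, -0.0, -0.0]]
force: [-3.1, -1.8, 8.0]
width: 8.1
```

```bash
python3 -c "
from g import *
go(92,-.182-.7)"
```

```text
t 7.5833 pos [577.7 201.5  92. ] w 8.082863897344971 F [-3.1 -1.8  8. ] T [-0.29  0.58  0.1 ] q [-0.59  0.66  0.25  1.75 -0.22  0.76  0.35]
R [[-0.0, 0.837, 0.547], [-0.0, 0.547, -0.837], [-1.0, -0.0, -0.0]]
shift cm [-0.    0.07 -0.02] turn -0.11
```

Call:
{"name": "jog_arm", "arguments": {
  "motion": [
    [[0,0,0],[0,0,0],1.2],
    [[0,0,0],[0,0,0],1.8],
    [[0,0,0],[0,0,0],3],
    [[0,0,0],[0,0,0],4],
    [[0,0,0],[0,0,0],5],
    [[0,0,0],[0,0,0],6],
    [[0,0,0],[0,0,0],6]
  ]
}}

```text
time: 8.17
ee_pos: [577.8, 202.0, 91.2]
orientation: [[-0.0, 0.837, 0.547], [-0.0, 0.547, -0.837], [-1.0, -0.0, 0.0]]
force: [0.5, -0.3, -0.0]
width: 59.9
```

Call:
{"name": "jog_arm", "arguments": {
  "motion": [
    [[-1.0,0,0],[0,0,0],6],
    [[-2.0,0,0],[0,0,0],6],
    [[-3.0,0,0],[0,0,0],6],
    [[-3.0,0,0],[0,0,0],6],
    [[-3.0,0,0],[0,0,0],6],
    [[-2.0,0,-3.0],[0,0,0],6],
    [[0,0,-4.0],[0,0,0],6],
    [[0,0,-4.0],[0,0,0],6],
    [[0,0,-2.0],[0,0,0],6],
    [[0,0,0],[0,0,0],6]
  ]
}}

```text
time: 9.0
ee_pos: [502.7, 317.1, 232.0]
orientation: [[-0.002, 0.832, 0.555], [0.004, 0.555, -0.832], [-1.0, 0.001, -0.004]]
force: [-0.5, 1.4, -0.4]
width: 60.0
```

```bash
python3 - <<'E'
from g import *
go(92,-.182-.7)
im,d=snap('scene');im2,d2=snap('top')
A=cv2.resize(im[225:320,340:435],(400,400),interpolation=cv2.INTER_CUBIC)
B=cv2.convertScaleAbs(cv2.resize(im2[140:240,205:305],(400,400),interpolation=cv2.INTER_CUBIC),alpha=1.6)
cv2.imwrite('pics/end.png',np.hstack([A,B]));cv2.imwrite('pics/end_full.png',im)
from m import meas;meas()
E
```

```text
t 9.0 pos [502.7 317.1 232. ] w 60.03190472851923 F [-0.5  1.4 -0.4] T [ 0.09  0.03 -0.03] q [-0.84  0.45  0.27  1.7  -0.14  1.01  0.07]
R [[-0.002, 0.832, 0.555], [0.004, 0.555, -0.832], [-1.0, 0.001, -0.004]]
shift cm [13.95 -0.11 13.82] turn -0.101
top 3451 lid ((578.0244750976562, 202.4712677001953), (110.01907348632812, 130.373779296875), 79.5312728881836) 75.40089201293301
114 [250.31578947 187.61403509] [566.2 189.7  95. ] [587.7 213.6 124.6] ((577.33740234375, 201.82220458984375), (9.004520416259766, 29.28978729248047), 41.34168243408203)
95 [250.         187.14736842] [566.2 189.7 112.1] [587.7 213.6 124.6] ((577.4320678710938, 201.90182495117188), (8.910690307617188, 29.30347442626953), 40.926849365234375)
scene 1978 lid ((578.3516845703125, 201.59698486328125), (110.84351348876953, 133.7931671142578), 79.51226043701172) 74.33178379472992
89 [387.30337079 251.29213483] [569.2 189.2  93. ] [591.3 214.2 122.7] ((579.7716674804688, 201.77418518066406), (8.637200355529785, 30.24146270751953), 35.89707946777344)
51 [387.88235294 247.80392157] [569.2 189.6 112.4] [591.  214.2 122.7] ((579.5671997070312, 201.83331298828125), (7.5929341316223145, 30.115453720092773), 40.22258377075195)
```

View pics/end.png

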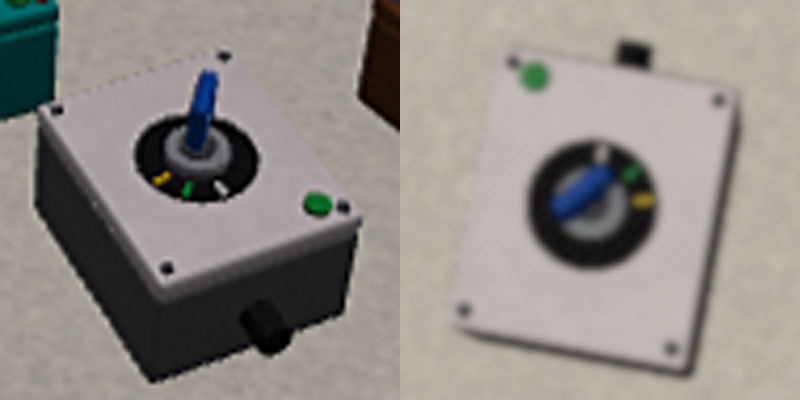

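View pics/end_full.png

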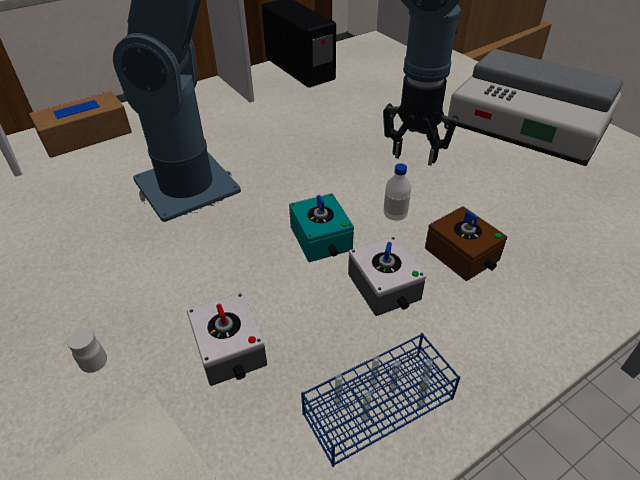

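The key stands towards the green mark. The head has turned about 0.67–0.73 rad from off, so it is at run. The red key at (222,314) is unmoved and the gripper is clear of everything.

```bash
python3 -c "
from h import *
print(workorder.finish_job())"
```

```text
the job is handed in; nothing more can be done
None
```

I turned the blue key to start, held it there for about a second, and let it spring back to run. I then handed the job in at about 9 s; no verdict was reported.

- **Start:** I gripped the head on the white box and turned it about 1.3 rad clockwise. The wrist moment rose from 0.3 to 0.9 N m, which I took as the key reaching its end stop. I followed it back to about 0.1 rad short of run, let go there and withdrew.
- **Blue key at the end:** the last pictures show it pointing at the green mark. Compared with the lid, it has turned about 0.67 to 0.69 rad from off. Against the first head reading it comes to 0.73 rad from the top camera and 0.72 to 0.80 rad from the scene camera. The two references differ because the first head reading was 2–3° off the lid direction; I judged the key to be at run (0.70 rad).
- **Red key and the rest:** by eye in the last picture, the red key looked unmoved and nothing else looked disturbed. The gripper touches nothing and the wrist force is about zero.

One script failed early on because it asked for the camera calibration too often. I stored the calibration and nothing else was affected.

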